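Open the air line to the fish tanks with the valve key

TASK

The air supply to the fish tanks is shut off at the valve box that carries the pressure gauge. Pick up the loose T-handled key from the bench, put its square end fully home in that box's recessed square socket before you turn it, then turn it anticlockwise (seen from above) to its stop, so that the valve is fully open. Let go and leave the key standing home in the socket; do not turn the other valve or shift the other things on the bench.

Things in the scene. Friction and masses are not known exactly. Their poses are not given: they have to be found in the camera images.
- key_grip (a point): Loose T-handled valve key, 128 mm long, about 0.3 kg: 16 mm square steel shank with a black crossbar handle at one end. Lies flat at the start, z up, axis 14 mm above the bench. This point: middle of the shank, near its balance point, 66 mm from the tip; the bare shank runs 34 mm either way. x axis: tip to handle; y: along crossbar.
- key_tip (a point): End of the key's square tip, on the shank's axis, 66 mm from key_grip. The last 8 mm taper from 16 to 9 mm square; a round collar (28 mm diameter, 6 mm thick) has its face 26 mm from the tip and rests on the spindle when the key is fully home. The square's sides are parallel to the key's y and z axes. Axes as key_grip.
- key_handle (a point): Middle of the key's black crossbar, 117 mm from the tip. The bar is 100 mm long (y), 28 mm thick (z) and 22 mm along the shank (x): it can be pinched across its 28 mm. Axes as key_grip.
- gauge_box: Valve box WITH the gauge: fixed grey painted casting, 100 mm deep (x), 240 mm long (y), 66 mm high. Origin on the bench straight under the centre of a round well (50 mm diameter) in its top, which holds the valve spindle; x points away from its front. An upright hose nozzle (160 mm above the bench, 26 mm wide) stands 85 mm from the well towards +y; the round gauge (64 mm across, up to 150 mm above the bench) stands 100 mm towards -y. A pipe leaves its back.
- plain_box: Valve box WITHOUT a gauge: the same as gauge_box, but with a low brass plug (to 84 mm above the bench) in the gauge's place. Either box may stand on the left or the right.
- gauge_valve_socket (a point): Mouth centre of the square socket in the gauge box's spindle: a hole 18 mm square and 28 mm deep, pointing straight up, 10 mm below the box's top (56 mm above the bench), in a 34 mm square spindle. Its x and y axes lie along the square's sides and turn with the spindle.
- plain_valve_socket (a point): The same point of the same socket in the box without a gauge, which must not be turned.
- gauge_valve (a joint): Turn of the gauge box's spindle in rad: 0 shut, growing anticlockwise seen from above to a hard stop at 1.571 (fully open); starts between 0 and 0.2. Stiff friction of 0.12 N m, stays where it is left. The key has about 0.13 rad of play in the socket.
- plain_valve (a joint): The same for the other box: 0 shut; stays shut.
- beaker: Glass beaker, 72 mm wide, 95 mm high; origin under its middle. Leave it.
- bottle: Round bottle with blue cap, 86 mm wide, 175 mm high; origin under its middle. Leave it.
- jar: White jar, 80 mm wide, 85 mm high; origin under its middle. Leave it.
- pot: Yellow square pot, 50 x 50 mm, 90 mm high; origin under its middle. Leave it.
- dishes: Two stacked culture dishes, 93 mm wide, 31 mm high; origin under their middle. Leave them.
- spanner: Open-ended steel spanner lying flat, 170 mm long along its x axis, about 9 mm high; origin under its middle. Leave it.
- tester: White pocket water tester lying flat, 150 mm long along its x axis, 36 mm wide, 24 mm high; origin under its middle. Leave it.
- screwdriver: Screwdriver lying flat, 180 mm long along its x axis, 26 mm high; origin under its middle. Leave it.

How it is judged:
By the outcome, as a careful person would: the job done as asked, in the order asked, and still so for the second after the job is handed in, with the robot touching nothing.
It also fails if it takes over 67 s, if anything falls off the work surface, if the arm or the gripper's body presses on something with over 40 N, if the wrist force passes 120 N, or if a joint passes its speed limit or range.

ROBOT

A 6-joint arm with a two-finger parallel gripper is mounted at the origin on the work surface. World frame = base frame: x ahead of the robot, y to its left, z up, the work surface at z = 0. Lengths are in m, angles in rad, forces in N, time in s.
With the tool pointing down it reaches from about 0.35 to 0.85 m from the base axis. Payload 8.1 kg.
Tool frame: the origin (TCP) lies between the finger pads; the fingertips stand 11 mm ahead of it and the grasp point (between the pads) lies 8 mm behind it (tips_ahead is the distance from the TCP to the fingertips, in m); x points along the fingers, y is the direction in which the jaws open and shut, and the axes are right-handed (so a half turn about x gives the same grasp; the last joint's range is limited). The gripper opens to 93 mm and grips with 3 to 60 N. Pads are 15 mm wide; open, the fingers measure 128 mm over their backs; the gripper's body (75 mm by 188 mm) begins 65 mm behind the grasp point.
Start: joints at [1.265, 0.13, 1.488, -0, 1.523, -0.085], TCP at [0.131, 0.585, 0.23] pointing down, gripper open.
Joint ranges: [-2.96, 2.96], [-0.89, 2.26], [0.02, 2.5], [-1.34, 4.48], [0, 2.73], [-2.66, 2.66]. Speed limits (rad/s): [2.39, 2.39, 2.79, 3.14, 3.14, 3.14].

INTERFACE

Orientations are given as a 3x3 rotation matrix whose columns are the frame's x, y, z axes.
In Python, from bench import move_pose, servo_line, set_joints, move_gripper, sleep, inverse_kinematics, grab_frame, IKError, job_done, spot_in, regions_of, place_of, read_t, read_q, read_joint_vel, read_effort, read_ee_pos, read_tcp_rot, read_wrist_force, read_wrist_torque, read_opening, tips_ahead gives the robot as it stands. The module is installed in compiled form; this text tells all that it offers. Calls block until the motion is done:
- move_pose(position, orientation): joint-space move of the TCP to a pose.
- servo_line(position, orientation=None, v=0.15): straight line of the TCP; orientation=None keeps the orientation; v is the mean speed in m/s.
- set_joints(angles): joint-space move.
- move_gripper(opening, effort=None): finger opening in m; effort is the grip in N (None keeps the last); returns when the fingers have stopped.
- sleep(seconds).
- inverse_kinematics(position, orientation): joint angles nearest the present ones, or None.
- grab_frame(name): name is "scene" or "top" or "wrist"; returns a dict with "img" (384x512x3 uint8, red, green, blue), "vertical_fov" (degrees; the focal length in pixels is half the picture's height over the tangent of half this angle, whatever the lens; pixels are square), "cx", "cy" (the principal point, pixels), "R" (3x3) and "t" (3): a world point X has camera coordinates R X + t; the wrist camera has in their place "tool_from_camera" (4x4, takes a point from camera to tool coordinates, whose origin is the TCP and whose axes are the tool frame's). Camera axes: x right, y down, z forward; pixel columns grow to the right and rows downward; lengths in m; the calibration is good to about 2 mm. A picture is of the moment at which its call begins: read the wrist's pose just before it. There is no depth.
A pose or a line that the arm cannot do raises IKError and nothing moves.
- job_done(): hands the job in, once; it reports no verdict.
Trained networks look in the newest picture that a camera, given by its name, has taken for a name from the list of things; names that differ only in an ending like _2 or _b are one class to them, and where a whole thing is asked for, a point or a joint stands for the part that bears it (a point fixed in the world has none). Each returns a list of dicts, best first, with "conf" (0 to 1); they miss things now and then, are a little off and sometimes report something else, mostly with a low value. They report only what shows in the picture. A call takes as long as a camera call.
- spot_in(target, camera): "extent" ([left, top, right, bottom] in pixels, round what is visible of it).
- regions_of(target, camera): "mask" (384x512 bool, what is visible of it) and "extent" ([left, top, right, bottom] in pixels, round what is visible of it).
- place_of(target, camera): "uv" ([column, row] in pixels: a listed point, or the origin of a listed thing).
Readings, each from a call of its own:
- read_t(): time.
- read_q(): joint angles.
- read_joint_vel(): joint speeds.
- read_effort(): joint torques, N m.
- read_ee_pos(): TCP position.
- read_tcp_rot(): TCP orientation.
- read_wrist_force(): force on the tool from outside, world axes, zero at the start.
- read_wrist_torque(): the same for the moment, N m.
- read_opening(): finger opening in m.
Only numpy, scipy, OpenCV 4.12 (cv2) and the standard library are available. Lean on these libraries where they do the work, as an engineer would, in place of code of your own. Each camera call takes 0.05 s, during which the arm holds its last target. There are 200 camera calls.

## Working session

There is one attempt and no reset: what is moved stays moved. The work goes in short steps, each a Python script; the robot and the scene stay as the last script left them, time stands still between calls to the robot, and variables do not carry over. Pictures are saved under pics/ and viewed, about 8 in all and at most 12, crops included, and the job is handed in when it is done.

```bash
mkdir -p pics; cat > h.py <<'E'
import numpy as np, cv2
from bench import *
def cam(name):
    p=np.array(read_ee_pos());Rt=np.array(read_tcp_rot())
    f=grab_frame(name)
    F=f["img"].shape[0]/2/np.tan(np.radians(f["vertical_fov"])/2)
    if "R" in f and name!="wrist":
        R=np.array(f["R"]);t=np.array(f["t"])
    else:
        T=np.array(f["tool_from_camera"]);Rwc=Rt@T[:3,:3];c=p+Rt@T[:3,3];R=Rwc.T;t=-R@c
    return dict(img=f["img"],F=F,cx=f["cx"],cy=f["cy"],R=R,t=t,name=name)
def ray(c,uv,z):
    d=c["R"].T@np.array([(uv[0]-c["cx"])/c["F"],(uv[1]-c["cy"])/c["F"],1]);o=-c["R"].T@c["t"]
    return o+d*(z-o[2])/d[2]
def proj(c,X):
    x=c["R"]@np.array(X)+c["t"];return np.array([c["cx"]+c["F"]*x[0]/x[2],c["cy"]+c["F"]*x[1]/x[2]])
def save(c,n,s=1.5):
    cv2.imwrite("pics/"+n,cv2.resize(c["img"][:,:,::-1],None,fx=s,fy=s,interpolation=cv2.INTER_CUBIC))
E
python3 - <<'E'
from h import *
np.set_printoptions(precision=3,suppress=True)
Z=dict(key_grip=.014,key_tip=.014,key_handle=.014,gauge_box=0,plain_box=0,gauge_valve_socket=.056,plain_valve_socket=.056,beaker=0,bottle=0,jar=0,pot=0,dishes=0,spanner=0,tester=0,screwdriver=0)
for n in("top","scene"):
    c=cam(n);save(c,n+".png");print(n,c["F"],-c["R"].T@c["t"],c["R"][2])
    for k,z in Z.items():
        for r in place_of(k,n)[:2]: print(k,round(r["conf"],2),np.array(r["uv"]),ray(c,r["uv"],z))
print(read_t(),tips_ahead if not callable(tips_ahead) else tips_ahead(),read_tcp_rot())
E
```

```text
top 404.2483546348291 [ 0.43  -0.015  1.352] [ 0.084  0.012 -0.996]
key_tip 0.21 [207.4 246.9] [0.366 0.162 0.014]
key_handle 0.55 [248.3 203.6] [0.51  0.029 0.014]
gauge_box 0.58 [149.  188.8] [0.559 0.364 0.   ]
plain_box 0.64 [260.1 161.1] [ 0.655 -0.01   0.   ]
plain_box 0.57 [364.1 202.6] [ 0.516 -0.358  0.   ]
gauge_valve_socket 0.71 [140.1 186.2] [0.562 0.378 0.056]
plain_valve_socket 0.53 [371.8 199.5] [ 0.522 -0.368  0.056]
beaker 0.77 [119.9 263. ] [0.311 0.455 0.   ]
beaker 0.58 [259.  162.1] [ 0.651 -0.006  0.   ]
bottle 0.64 [281.3 113.6] [ 0.818 -0.081  0.   ]
jar 0.85 [387.6 256.9] [ 0.336 -0.432  0.   ]
pot 0.68 [207.5 140.1] [0.726 0.17  0.   ]
dishes 0.82 [328.2 247.7] [ 0.365 -0.237  0.   ]
spanner 0.67 [207.4 244.6] [0.373 0.164 0.   ]
spanner 0.18 [122.8 263.9] [0.308 0.445 0.   ]
tester 0.81 [306.8 195.9] [ 0.537 -0.167  0.   ]
tester 0.71 [140.9 183.3] [0.577 0.392 0.   ]
screwdriver 0.82 [259.  162.3] [ 0.65  -0.006  0.   ]
scene 387.3076272571377 [1.291 0.781 0.93 ] [-0.545 -0.572 -0.614]
key_grip 0.69 [267.9 201.2] [ 0.465 -0.011  0.014]
key_tip 0.8 [272.4 1
[... 305 characters left out ...]
 [337.8 259.2] [0.555 0.37  0.056]
plain_valve_socket 0.5 [196.9 160.5] [ 0.518 -0.374  0.056]
beaker 0.86 [402.  244.4] [0.301 0.455 0.   ]
bottle 0.67 [184.3 242.6] [ 0.814 -0.067  0.   ]
jar 0.6 [336.9 261.3] [ 0.517  0.348 -0.   ]
jar 0.58 [225.4 150.1] [ 0.321 -0.425  0.   ]
pot 0.88 [251.9 267.7] [0.729 0.175 0.   ]
dishes 0.72 [243.5 171.7] [ 0.382 -0.237 -0.   ]
dishes 0.7 [402.3 244.6] [0.301 0.456 0.   ]
spanner 0.62 [321.3 216.6] [0.379 0.177 0.   ]
spanner 0.19 [200.6 169.6] [ 0.502 -0.379  0.   ]
tester 0.62 [227.8 192.4] [ 0.525 -0.174  0.   ]
screwdriver 0.57 [235.  229.8] [ 0.65   0.007 -0.   ]
1.6 0.011 [[ 0.     0.219  0.976]
 [ 0.     0.976 -0.219]
 [-1.     0.     0.   ]]
```

View pics/top.png

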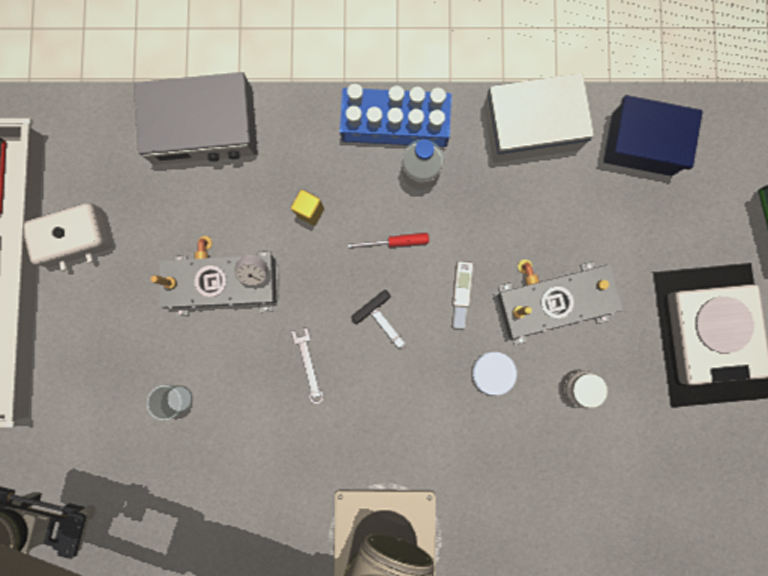

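View pics/scene.png

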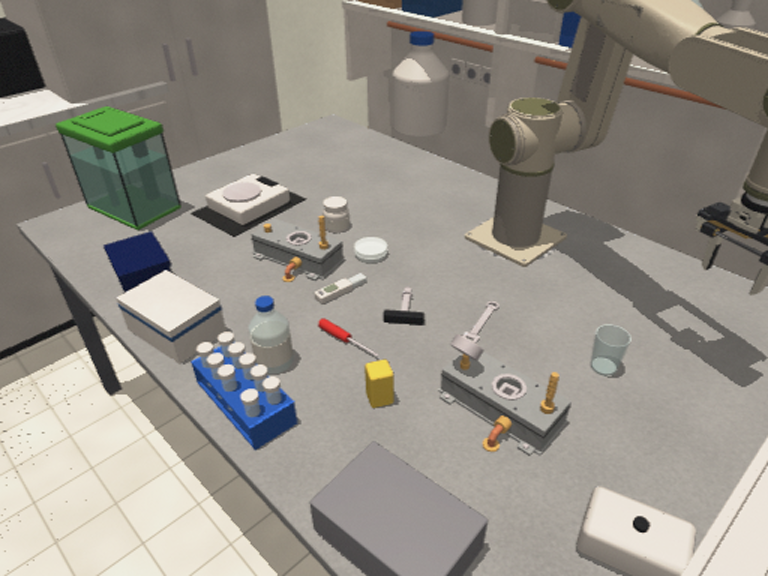

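The top view shows the gauge at px (252,270), so the gauge box is the left one, with its well at (210,281). The key's bar is at (372,307) and its tip at (402,346). The scene view agrees with this. Next I'll look at the well and the key from close by.

```bash
python3 - <<'E'
from h import *
np.set_printoptions(precision=4,suppress=True)
def down(yaw): # jaw dir y at yaw
    y=np.array([np.cos(yaw),np.sin(yaw),0]);x=np.array([0,0,-1.]);return np.c_[x,y,np.cross(x,y)]
def look(n,pos,yaw,names):
    move_pose(pos,down(yaw)); c=cam("wrist"); save(c,n+".png"); print(n,read_t(),"cam",-c["R"].T@c["t"],c["R"][2],read_q())
    np.savez(n+".npz",**c)
    for k,z in names:
        for r in place_of(k,"wrist")[:2]: print(k,round(r["conf"],2),np.array(r["uv"]),ray(c,r["uv"],z))
look("w1",[0.50,0.37,0.32],1.57,[("gauge_valve_socket",.056),("gauge_box",0)])
look("w2",[0.42,0.0,0.25],2.2,[("key_grip",.014),("key_tip",.014),("key_handle",.014)])
E
```

```text
w1 3.2583 cam [0.4322 0.3704 0.4748] [ 0.242   0.002  -0.9703] [ 0.5564  0.1719  1.2803  0.0003  1.69   -1.0149]
gauge_valve_socket 0.97 [264.8 203.7] [0.5588 0.3826 0.056 ]
gauge_box 0.65 [260.5 188. ] [0.5497 0.3772 0.    ]
gauge_box 0.57 [  7.3 138. ] [ 0.4715 -0.0106  0.    ]
w2 4.8417 cam [ 0.3659 -0.0392  0.4055] [ 0.1967  0.1445 -0.9698] [-0.1209 -0.3832  1.9215  0.0002  1.6027 -2.3213]
key_grip 0.77 [234.4 194.2] [ 0.4691 -0.0003  0.014 ]
key_tip 0.56 [229.5 144.9] [ 0.4197 -0.0427  0.014 ]
key_handle 0.83 [239.  229.4] [0.506  0.0333 0.014 ]
```

View pics/w1.png

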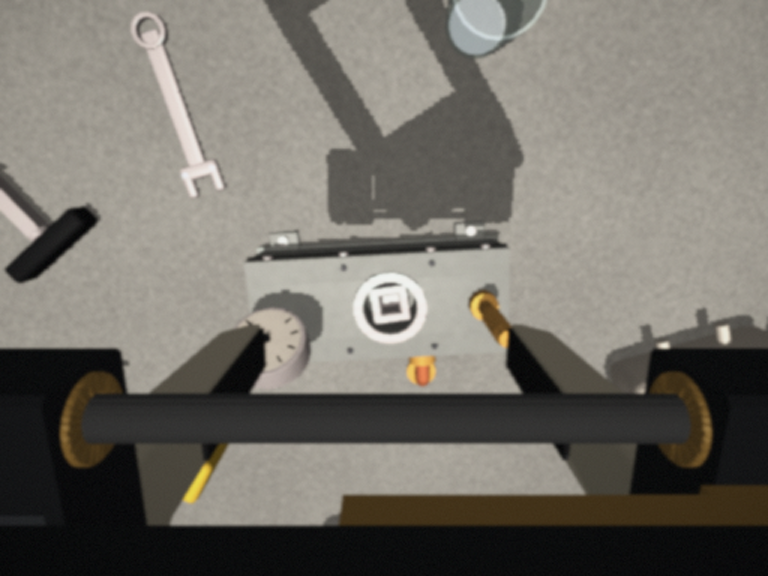

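View pics/w2.png

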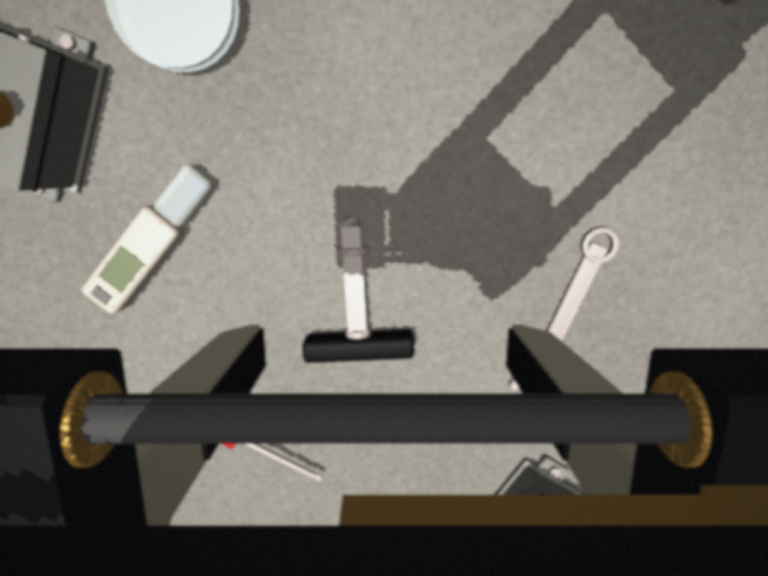

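The wrist view shows the socket at px (390,305) of the enlarged picture, and the key clearly, with its tip at (350,220) and bar at (358,345). Next I'll measure the spindle and box yaw from a crop of w1.

```bash
python3 - <<'E'
from h import *
c=dict(np.load("w1.npz"));im=c["img"]
print(c["F"])
a=ray(c,(248/1.5,262/1.5),.066);b=ray(c,(508/1.5,247/1.5),.066);print("front edge",a,b,"yaw",np.arctan2(-(b-a)[0],(b-a)[1]))
cr=im[172:236,225:297,::-1]
cv2.imwrite("pics/c1.png",cv2.resize(cr,None,fx=10,fy=9.375 if 0 else 9,interpolation=cv2.INTER_CUBIC)[:576])
c2=dict(np.load("w2.npz"));m=c2["img"]
E
```

```text
306.8450827797413
front edge [0.51492475 0.24697736 0.066     ] [0.50077554 0.48140387 0.066     ] yaw 0.06028358491931852
```

View pics/c1.png

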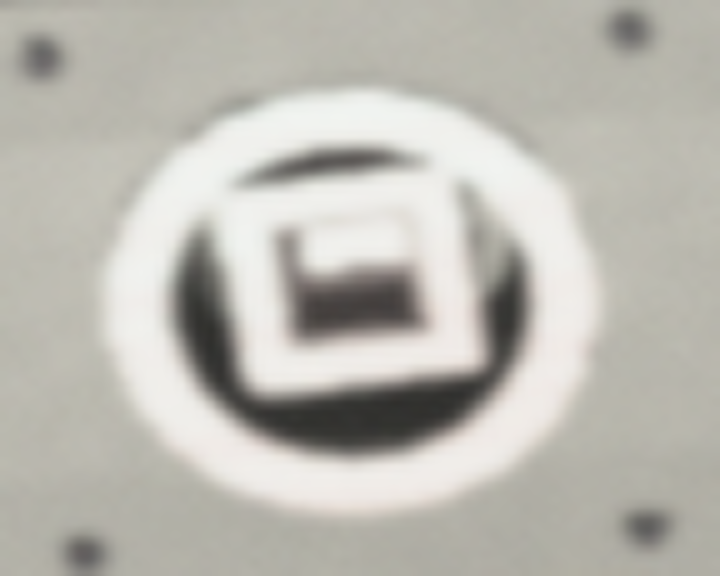

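```bash
cat >> h.py <<'E'
T=np.radians(10)
M=np.c_[[-np.sin(T),0,-np.cos(T)],[0,-1,0],np.cross([-np.sin(T),0,-np.cos(T)],[0,-1,0])]
G=np.array([.074,0,.008])              # grasp point in key axes, from the tip
def Kflat(yaw): return np.c_[[np.cos(yaw),np.sin(yaw),0],[-np.sin(yaw),np.cos(yaw),0],[0,0,1]]
def Kup(phi):
    a=np.array([np.cos(phi),np.sin(phi),0]);kx=np.array([0,0,1.]);return np.c_[kx,np.cross(-a,kx),-a]
def tcp(tip,K):
    R=K@M; return np.array(tip)+K@G+.008*R[:,0],R
def down(yaw):
    y=np.array([np.cos(yaw),np.sin(yaw),0]);x=np.array([0,0,-1.]);return np.c_[x,y,np.cross(x,y)]
E
python3 - <<'E'
from h import *
np.set_printoptions(precision=4,suppress=True)
c=dict(np.load("w1.npz"))
for q in ([(212,205),(460,180),(490,368),(250,395)],[(280,230),(415,210),(428,325),(297,345)]):
    P=np.array([ray(c,(u/10+224.55,v/9+171.55),.056) for u,v in q])
    d=[(P[1]-P[0]),(P[2]-P[3])];e=[P[0]-P[3],P[1]-P[2]]
    print(P.mean(0),[np.linalg.norm(x) for x in d+e],[np.arctan2(-x[0],x[1]) for x in d],[np.arctan2(x[1],x[0])for x in e])
S=np.array([.5588,.3826,0])
for y,k in((.722,(.4195,-.0425,.014)),):
    for dz in(.1,0): print(inverse_kinematics(*tcp(np.array(k)+[0,0,dz],Kflat(y))))
for phi in(.06,.16,.26):
    for z in(.2,.03): print(phi,inverse_kinematics(*tcp(S+[0,0,z],Kup(phi))))
for s in(0,.8,1.571+.16):
  for o in (0,np.pi): print("turn",s,o,inverse_kinematics(S+[0,0,.142],down(.16+s+o)))
E
```

```text
[0.5586 0.3756 0.056 ] [np.float64(0.03524035249567625), np.float64(0.03475217855035877), np.float64(0.03186424663072136), np.float64(0.03130951140212809)] [np.float64(0.11703441483236982), np.float64(0.13242705811955183)] [np.float64(-2.9759411437713608), np.float64(-2.9908162071471667)]
[0.557  0.3758 0.056 ] [np.float64(0.019375518339312486), np.float64(0.019018557570425535), np.float64(0.01913186519905596), np.float64(0.01902139773261)] [np.float64(0.17078141837368468), np.float64(0.1776158031076632)] [np.float64(-3.015373911608371), np.float64(-3.034450450253204)]
[-0.007   0.0178  1.833  -0.1172  1.4226  0.8668]
[-0.007   0.156   1.8895 -0.1231  1.2293  0.8908]
0.06 [ 0.9435 -0.0657  2.2057  4.4672  0.9022 -2.5494]
0.06 [ 0.9435  0.4064  2.1328  4.2118  1.0505 -2.0999]
0.16 [ 0.8798 -0.153   2.2849  4.3488  0.7679 -2.504 ]
0.16 [ 0.8798  0.3583  2.2067  4.0314  0.9893 -2.0154]
0.26 [ 0.8003 -0.2358  2.3543  4.1903  0.6242 -2.421 ]
0.26 [ 0.8003  0.3159  2.2702  3.822   0.9362 -1.9144]
turn 0 0 [ 0.5247  0.3874  1.3479 -0.      1.4063  0.3647]
turn 0 3.141592653589793 None
turn 0.8 0 [ 0.5247  0.3874  1.3479 -0.      1.4063 -0.4353]
turn 0.8 3.141592653589793 None
turn 1.7309999999999999 0 [ 0.5247  0.3874  1.3479 -0.      1.4063 -1.3663]
turn 1.7309999999999999 3.141592653589793 [0.5247 0.3874 1.3479 0.     1.4063 1.7753]
```

My corner fit puts the socket at (0.558, 0.376) with yaw ≈0.14. The network's y was 7 mm off against the picture, so I'm using the corner fit. Now the pick.

```bash
python3 - <<'E'
from h import *
np.set_printoptions(precision=4,suppress=True)
k=np.array([.4195,-.0425,.014]);K=Kflat(.722)
p,R=tcp(k,K)
move_gripper(.06)
move_pose(p+[0,0,.1],R); servo_line(p,v=.1)
print(read_ee_pos()-p,read_wrist_force())
move_gripper(0.01,50); print("open",read_opening(),read_wrist_force(),read_wrist_torque())
servo_line(p+[0,0,.28],v=.2); print(read_opening(),read_wrist_force(),read_t())
S=np.array([.558,.3757,0]);phi=.14
q0=np.array(read_q());pp=tcp(S+[0,0,.2],Kup(phi));q1=inverse_kinematics(*pp);print(q0,q1)
set_joints(q1);print(read_opening(),read_ee_pos()-pp[0],read_wrist_force(),read_t())
c=cam("wrist");save(c,"w3.png");np.savez("w3.npz",**c)
for n in("key_tip","key_handle","gauge_valve_socket"):
    r=place_of(n,"wrist")[:1]; print(n,[(x["conf"],x["uv"]) for x in r])
print("expect",proj(c,S+[0,0,.2]),proj(c,S+[0,0,.317]),proj(c,S+[0,0,.056]))
c=cam("scene");save(c,"s3.png")
E
```

```text
[0.0007 0.     0.0007] [ 0.0343 -0.1054 -0.6582]
open 0.015585612606537017 [-0.2932  0.9701  0.6312] [0.1252 0.1763 0.0136]
0.015665771313014536 [-0.4525  0.5605 -2.6329] 11.8833
[-0.007  -0.0929  1.6106 -0.1179  1.7558  0.8276] [ 0.884  -0.1555  2.2871  4.3692  0.7871 -2.5145]
0.015634093568592234 [0.0002 0.0001 0.0005] [ 0.706  -0.1068 -2.9542] 15.6
key_tip [(0.67, [251.1, 335.2])]
key_handle [(0.77, [256.5, 163.6])]
gauge_valve_socket []
expect [257.3087 335.2575] [257.0079 161.9929] [257.525  459.8743]
```

View pics/w3.png

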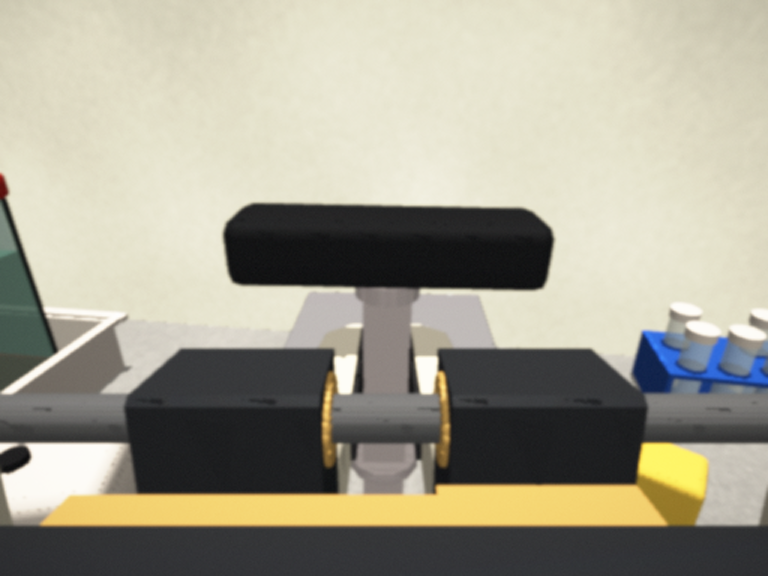

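View pics/s3.png

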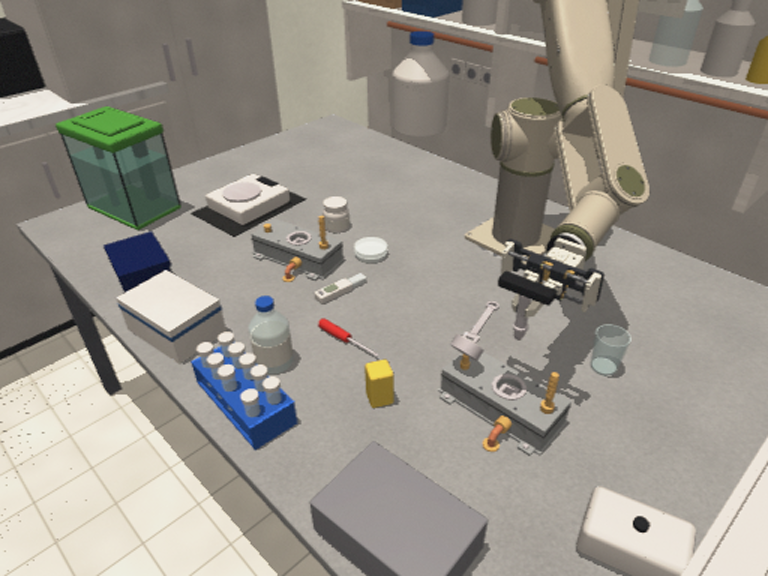

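The key is held upright, with its bar at (388,247) against about (386,243) expected. Next I descend in guarded steps.

```bash
python3 - <<'E'
from h import *
np.set_printoptions(precision=3,suppress=True)
S=np.array([.558,.3757,0]);K=Kup(.14)
servo_line(tcp(S+[0,0,.064],K)[0],v=.12)
f0=np.array(read_wrist_force());print(f0,read_t(),read_opening())
for z in np.arange(.060,.0295,-.003):
    servo_line(tcp(S+[0,0,z],K)[0],v=.04)
    f=np.array(read_wrist_force())-f0;p=tcp(S+[0,0,z],K)[0]
    print(round(z,4),f,np.array(read_wrist_torque()),read_ee_pos()-p)
    if abs(f[2])>15 or np.hypot(*f[:2])>15: break
print(read_t());c=cam("scene");np.savez("s4.npz",**c)
cr=c["img"][140:300,270:400,::-1];cv2.imwrite("pics/s4.png",cv2.resize(cr,None,fx=4,fy=3.7,interpolation=cv2.INTER_CUBIC))
E
```

```text
[-0.322 -0.201 -2.449] 17.1333 0.015359366701424139
0.06 [ 0.697  0.116 -0.873] [-0.161  1.001 -0.04 ] [-0.  0.  0.]
0.057 [-0.666  0.632 -0.221] [-0.206  0.961 -0.029] [-0. -0. -0.]
0.054 [-0.35   0.378  0.274] [-0.167  0.99  -0.024] [-0. -0. -0.]
0.051 [ 0.747 -0.743  0.477] [-0.211  0.876 -0.134] [ 0. -0. -0.]
0.048 [ 2.002 -2.484  4.296] [-0.349  0.188 -0.648] [ 0.    -0.     0.001]
0.045 [ 1.712 -3.813  1.166] [-0.47   0.689 -0.699] [-0.    -0.    -0.001]
0.042 [ 2.443 -4.125  0.083] [-0.517  0.721 -0.808] [-0.    -0.    -0.001]
0.039 [ 1.385 -4.84   0.538] [-0.561  0.626 -0.881] [-0. -0. -0.]
0.036 [ 1.78  -5.028  1.317] [-0.61   0.517 -0.903] [-0. -0. -0.]
0.033 [ 2.89  -5.05   1.164] [-0.585  0.513 -0.907] [ 0. -0. -0.]
0.03 [-0.943 -5.85   5.757] [-0.631 -0.14  -1.032] [ 0.    -0.     0.001]
19.8833
```

View pics/s4.png

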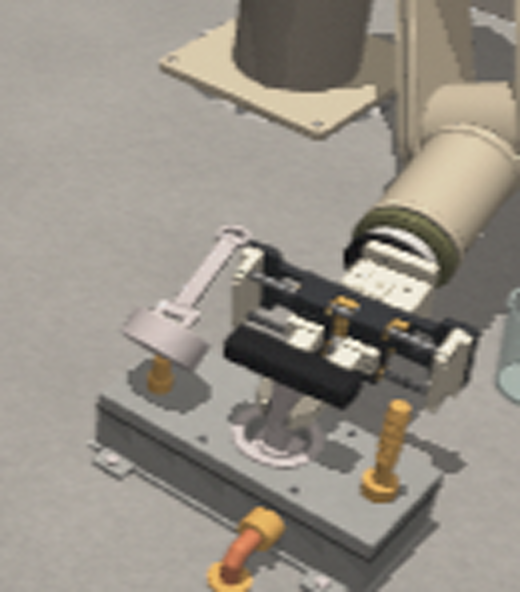

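It went home at the first try, and contact began at tip z≈0.030. Next I press lightly, release, retreat, and go above the crossbar.

```bash
python3 - <<'E'
from h import *
np.set_printoptions(precision=3,suppress=True)
S=np.array([.558,.3757,0]);K=Kup(.14)
for z in (.029,.028,.027):
    servo_line(tcp(S+[0,0,z],K)[0],v=.03);f=np.array(read_wrist_force());print(z,f)
    if f[2]>12: break
p,R=tcp(S+[0,0,z],K)
move_gripper(.05);print(read_wrist_force())
servo_line(p-.11*R[:,0],v=.12);print(read_wrist_force())
q=np.array(read_ee_pos());servo_line(q+[0,0,.2],v=.25)
move_pose([.55,.375,.30],down(.14))
print(read_t(),read_q())
c=cam("wrist");save(c,"w5.png");np.savez("w5.npz",**c)
r=place_of("key_handle","wrist")[:1];print([(x["conf"],x["uv"],ray(c,x["uv"],.147)) for x in r],"exp",proj(c,S+[0,0,.147]))
E
```

```text
0.029 [-3.329 -8.236  7.982]
0.028 [-6.131 -8.776 11.657]
0.027 [-9.207 -8.061 14.213]
[ 0.498 -0.035  0.244]
[-0.289 -0.053 -0.305]Traceback (most recent call last):
  File "<stdin>", line 10, in <module>
bench.IKError: the arm cannot follow that straight line within its joint ranges
```

```bash
python3 - <<'E'
from h import *
np.set_printoptions(precision=3,suppress=True)
p=np.array(read_ee_pos());print(p,read_q())
for phi in(.14,.3,.5,.7):
    for dz in(.0,.05,.1,.15,.2):
        print(phi,dz,inverse_kinematics(p+[0,0,dz],Kup(phi)@M))
E
```

```text
[0.451 0.361 0.119] [ 1.12   0.193  2.373  4.291  1.111 -2.099]
0.14 0.0 [ 1.12   0.193  2.374  4.291  1.11  -2.099]
0.14 0.05 [ 1.12  -0.004  2.419  4.366  1.054 -2.258]
0.14 0.1 [ 1.12  -0.188  2.445  4.457  1.007 -2.435]
0.14 0.15 None
0.14 0.2 None
0.3 0.0 None
0.3 0.05 None
0.3 0.1 None
0.3 0.15 None
0.3 0.2 None
0.5 0.0 None
0.5 0.05 None
0.5 0.1 None
0.5 0.15 None
0.5 0.2 None
0.7 0.0 None
0.7 0.05 None
0.7 0.1 None
0.7 0.15 None
0.7 0.2 None
```

```bash
python3 - <<'E'
from h import *
np.set_printoptions(precision=3,suppress=True)
S=np.array([.558,.3757,0])
p=np.array(read_ee_pos());servo_line(p+[0,0,.095],v=.2)
q=np.array(read_q());qf=np.array(inverse_kinematics([.55,.375,.30],down(.14)));print(qf)
q[3]=3.0;set_joints(q)
q[:3]=qf[:3];set_joints(q);set_joints(qf)
print(read_t(),read_q(),read_ee_pos())
c=cam("wrist");save(c,"w5.png");np.savez("w5.npz",**c)
r=place_of("key_handle","wrist")[:1];print([(x["conf"],x["uv"],ray(c,x["uv"],.147)) for x in r],"exp",proj(c,S+[0,0,.147]))
E
```

```text
[ 0.521  0.294  1.175 -0.     1.673  0.381]
29.875 [0.522 0.294 1.175 0.001 1.673 0.381] [0.55  0.375 0.3  ]
[(0.89, [261.9, 182.1], array([0.555, 0.373, 0.147]))] exp [264.978 179.967]
```

View pics/w5.png

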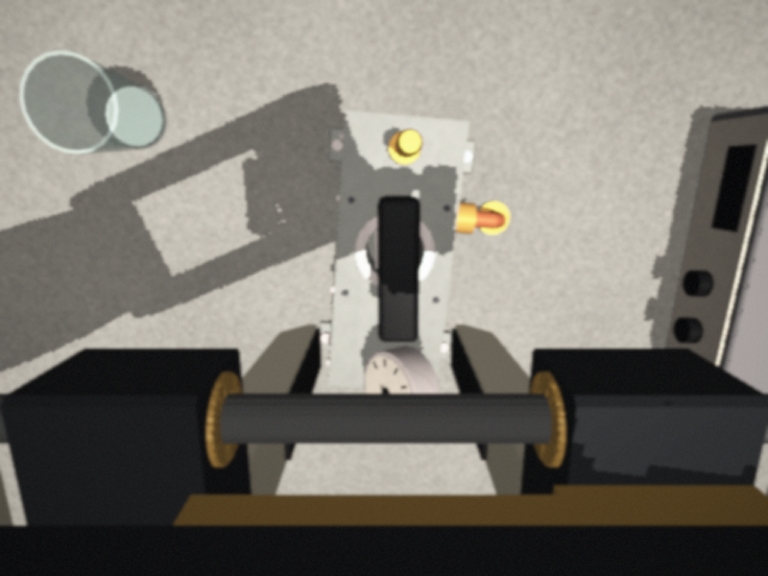

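The key stands upright with its bar centred at (398,268) against (397,270) expected, and aligned with the jaws. Next I pinch the crossbar and turn it, watching the torque.

```bash
python3 - <<'E'
from h import *
np.set_printoptions(precision=3,suppress=True)
S=np.array([.558,.3757,0])
move_pose(S+[0,0,.21],down(.14));servo_line(S+[0,0,.141],v=.1)
print(read_wrist_force());move_gripper(.02,55);print("open",read_opening(),read_wrist_force())
servo_line(S+[0,0,.140],v=.03);print(read_wrist_force(),read_wrist_torque())
q=np.array(read_q());j0=q[5];a=0
while a<1.72:
    a+=.1 if a<1.3 else .04
    q[5]=j0-a;set_joints(q)
    t=np.array(read_wrist_torque());print(round(.14+a,2),t,np.array(read_wrist_force()),round(read_opening(),4))
    if abs(t[2])>.7: break
print(read_t(),read_q())
E
```

```text
[-0.195 -0.27  -0.368]
open 0.027405538589761334 [ 0.38  -0.559  2.191]
[-1.987 -0.15   7.686] [-0.313  0.515 -0.058]
0.24 [-0.814  0.863  0.024] [-2.379 -1.881  4.341] 0.0276
0.34 [-1.01   1.102 -0.017] [-4.083 -3.773  6.114] 0.0276
0.44 [-1.119  1.125  0.027] [-4.441 -3.886  5.847] 0.0277
0.54 [-1.143  1.152  0.045] [-4.621 -3.578  5.74 ] 0.0275
0.64 [-1.231  1.14   0.014] [-5.097 -3.778  7.552] 0.0274
0.74 [-1.149  1.048  0.059] [-3.633 -5.038  5.672] 0.0273
0.84 [-1.257  1.087  0.031] [-4.669 -3.601  5.542] 0.0278
0.94 [-1.26   1.001  0.037] [-3.96  -4.248  5.718] 0.0279
1.04 [-1.265  1.068 -0.051] [-4.254 -5.6    5.819] 0.0277
1.14 [-1.27   1.011 -0.057] [-3.856 -4.768  5.917] 0.0279
1.24 [-1.32   0.941  0.003] [-3.456 -4.75   6.134] 0.0277
1.34 [-1.304  0.888 -0.066] [-3.62  -4.362  4.238] 0.0276
1.44 [-1.261  0.858 -0.027] [-3.369 -4.848  5.64 ] 0.0274
1.48 [-1.203  0.86  -0.039] [-4.229 -4.477  5.511] 0.0277
1.52 [-1.255  0.767 -0.065] [-3.498 -4.94   5.468] 0.0275
1.56 [-1.278  0.796 -0.05 ] [-3.061 -4.568  5.357] 0.0274
1.6 [-1.237  0.811 -0.045] [-3.539 -4.544  4.993] 0.0276
1.64 [-1.24   0.757 -0.07 ] [-3.97  -4.217  5.828] 0.0278
1.68 [-1.246  0.752 -0.028] [-2.662 -4.937  4.817] 0.0278
1.72 [-1.142  0.746 -0.07 ] [-3.918 -4.574  4.35 ] 0.0276
1.76 [-1.178  0.75  -0.075] [-3.723 -4.749  5.307] 0.0277
1.8 [-1.228  0.691 -0.191] [-3.599 -4.13   4.737] 0.0275
1.84 [-1.188  0.788 -0.462] [-3.196 -4.576  5.108] 0.0278
1.88 [-1.102  0.739 -0.852] [-2.512 -4.069  4.947] 0.0276
38.0083 [ 0.516  0.375  1.364 -0.001  1.402 -1.36 ]
```

The stop was reached: torque starts to rise at about 1.79 rad and reached 0.85 N m, matching box yaw + 1.571 + play. Next I release and check.

```bash
python3 - <<'E'
from h import *
np.set_printoptions(precision=3,suppress=True)
S=np.array([.558,.3757,0])
q=np.array(read_q());q[5]+=.05;set_joints(q);print(read_wrist_torque())
servo_line(S+[0,0,.141],v=.03)
move_gripper(.06);print(read_wrist_force())
servo_line(S+[0,0,.30],v=.15);sleep(.3);print(read_t(),read_wrist_force())
c=cam("wrist");save(c,"w6.png");np.savez("w6.npz",**c)
r=place_of("key_handle","wrist")[:1];print([(x["conf"],x["uv"],ray(c,x["uv"],.147)) for x in r],"exp",proj(c,S+[0,0,.147]))
c=cam("top");cv2.imwrite("pics/t6.png",cv2.resize(c["img"][60:300,60:430,::-1],None,fx=2,fy=2))
E
```

```text
[-0.621  0.67  -0.277]
[-0.061 -0.586  0.41 ]
40.7417 [0.171 0.728 0.726]
[(0.84, [254.0, 180.6], array([0.56 , 0.373, 0.147]))] exp [256.728 179.619]
```

View pics/w6.png

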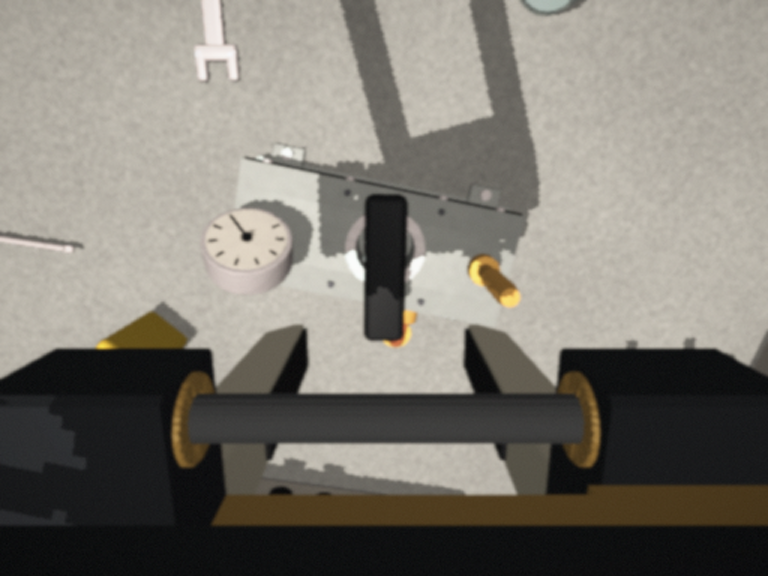

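View pics/t6.png

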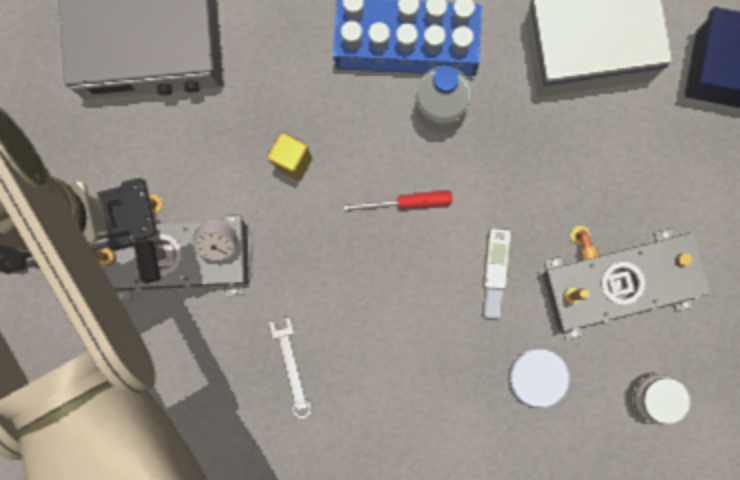

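The key stands upright and home. Its bar is at (386,268) against (385,269) expected, and it has turned relative to the box. Everything else visible is in place and the gripper is clear, so I'm handing in.

```bash
python3 -c "
from bench import *
job_done();print(read_t())"
```

```text
the job is handed in; nothing more can be done
the job is handed in; nothing more can be done
```

I opened the gauge box's valve to its stop, left the key standing home in its socket, and handed the job in. The robot clock read 40.7 s at the last check, against the 67 s limit.

- **Seating:** I gripped the key by its shank, stood it upright and lowered it into the socket at the first try. The collar met the spindle at the expected height, with the tip at about 30 mm. I pressed to about 14 N before letting go, all before any turning.
- **Turning:** I pinched the crossbar from above and turned it anticlockwise. Torque began to rise at about 1.79 rad of key heading and reached 0.85 N m at the stop. That fits my estimate of box yaw (about 0.07) + 1.571 + play (0.13). I eased the torque, released and lifted clear.
- **Last checks:** After release, the wrist view showed the bar upright and where it should be, within about 1 pixel. The top view showed the plain box, spanner, tester, screwdriver, dishes, jar, pot and bottle apparently unmoved. The beaker was outside that view, though nothing went near it. I judged the other things by eye and did not re-measure them.
- **Disagreements:** The detection network put the socket about 7 mm off in y. I used my own corner fit instead, and the insertion bore it out. One retreat move was refused at a joint limit, so I took another route.

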